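# Stack the printer's feed clutch: disc, then separator with its tab opposite

## Robot

A 6-joint arm with a two-finger parallel gripper is mounted at the origin on the work surface; the furniture and walls round the work are solid. World frame = base frame: x ahead of the robot, y to its left, z up, the work surface at z = 0. Lengths are in m, angles in degrees, forces in N, time in s.
With the tool pointing down it reaches from about 0.4 to 0.825 m from the base axis. Payload 7 kg.
Tool frame: the origin (TCP) lies at the very end of the fingers, on their centre line; the grasp point (between the pads) lies 19 mm behind it (r.grasp_offset is the z of the grasp point in the tool frame, in m); z points along the fingers, y is the direction in which the jaws open and shut (so a half turn about z gives the same grasp; the last joint's range is limited). The gripper opens to 88 mm and grips with 3 to 60 N. Pads are 19 mm wide; open, the fingers measure 130 mm over their backs; the gripper's body (78 mm by 193 mm) begins 47 mm behind the grasp point.
Start: joints at [16.507, 20.546, 0.682, 0, -70.136, -16.507], TCP at [0.675, -0, 0.227] pointing down, gripper open.
Joint ranges: [-176.03, 176.03], [-82.01, 121.73], [-58.28, 71.71], [-173.87, 95.51], [-174.79, -0.11], [-173.66, 173.66]. Speed limits (degrees/s): [136.94, 136.94, 172.46, 180, 180, 180].

## Interface

Orientations are given as [roll, pitch, yaw] about the fixed x, y, z axes, in that order (R = Rz(yaw) Ry(pitch) Rx(roll)).
In Python, from plant import r, capture, calibration, order gives the robot as it stands.
- The arm moves only by the tool servo_tool, never from a script. Its arguments are lists of equal length, an entry for each row: "grip": the closure, from -1 (fully open) to 1 (shut), so that 0 is half open; "translation": the shift along the tool's x, y, z in m, a list of three; "turn": the turn about the tool's z in rad. A call has 1 to 10 rows; each row is the pose to reach, as a shift and turn from the pose commanded when the call began, along the tool's axes at that moment; what a row does not reach only later rows make up. A row lasts 1/12 s, in which the tool goes at most 41.7 mm and 7.16 degrees, less where a joint would pass 70% of its speed; a pose out of reach is approached as far as the arm can. A call with a gripper value outside its range is refused whole. The fingers move at their own pace and stop on an object; "newtons" is the grip in N (left out, the last holds). Time passes only in rows, so rows that repeat a pose let the fingers close. It gives the time, the measured TCP pose, the force and the opening at its end, in the units of the state.
- r.get_state(): the state, without advancing time (a new reading comes with each control period).
- capture(name): name is "scene" or "side" or "wrist"; returns (picture, depth): 420x560x3 uint8, blue, green, red; 420x560 float32, m along the optical axis (not along the pixel's ray), 0 where there is no reading.
- calibration(name): a dict with "fx", "fy", "cx", "cy" (pixels), "view" (4x4, takes a point from world to camera coordinates). Camera axes: x right, y up, looking along -z (the intrinsics and any distortion apply to the point x, -y, -z); pixel columns grow to the right and rows downward; lengths in m; the calibration is good to about 2 mm. A picture is of the moment at which its call begins: read the wrist's pose just before it. calibration takes no time and is no camera call; for the wrist camera it gives the pose at the moment of the call.
- order.close_job(): hands the job in, once; it reports no verdict.
The state is a dict: "time_s": time; "joints": joint angles; "qd": joint speeds; "joint_torque": joint torques, N m; "tcp_pos": TCP position; "eef_rot": TCP orientation; "contact_force": force on the tool from outside, world axes, zero at the start; "moment": the same for the moment, N m; "gripper_width": finger opening in m.
Only numpy, scipy, OpenCV 4.12 (cv2) and the standard library are available. Lean on these libraries where they do the work, as an engineer would, in place of code of your own. Each camera call takes 0.05 s, during which the arm holds its last target.

## Task

Rebuild the printer's feed clutch on its base: fit the thick disc onto the toothed hub first, its tab on the side of the base's screw ear, then the thinner separator plate with the forked tab on top of it, its tab on the opposite side, over the cable socket. Each plate's inner teeth must engage the hub and the plate must lie flat and fully home; never force a plate down, but press lightly and turn it until the teeth find their gaps. Leave the tape roll, eraser, binder clip and screwdriver where they are.

Things in the scene. Friction and masses are not known exactly. Their poses are not given: they have to be found in the camera images.
- base: Aluminium clutch base fixed to the desk: round flange, radius 46 mm, 14 mm high, on it a seat boss of radius 24 mm, top at 22 mm. Origin: centre of its underside, on the desk; z up, +x to the flat ear with the slotted screw, -x to the black cable socket. On its axis stands the dark steel toothed hub. More than 20 N on the hub or 40 N on the base is forcing it.
- seat (a point): Centre of the boss's top face, 22 mm above the base's origin: the disc's underside rests here when fully home; the separator's underside then lies on the disc, 31 mm above the base's origin.
- teeth (a point): On the hub's axis at the top end of its teeth, 39 mm above the base's origin (hub unpressed). Core radius 13.2 mm, six outer teeth 60 degrees apart, 6 mm wide, to radius 17.5 mm. The hub cannot turn but is sprung: a plate resting on the teeth can press it down 6 mm (2 N at first, 6 N at its hard stop); it springs up through the plate when the teeth find their gaps.
- nose (a point): Tip of the hub's plain tapered nose, 49 mm above the base's origin: radius 8.5 mm here, widening to 13.2 mm at 42 mm, then straight down to the teeth at 39 mm. The point does not move when the hub is pressed. Plates fit with about 1 mm sideways play and 7 degrees turning play either way.
- ear (a point): Top of the screw head in the base's ear, 57 mm from the axis along the base's +x, 12 mm up. The hub's teeth are turned by an angle not given, new each time: a plate fits 9 to 21 degrees off from its tab pointing exactly at ear or socket; look or feel for it. A tab is on the right side within 30 degrees, so one engagement is right for each plate.
- socket (a point): Top of the cable socket, 50 mm from the axis along the base's -x, 12 mm up.
- disc: Clutch disc: steel plate 9 mm thick with a ring of tiny rivets and one plain tab 14 mm wide reaching 42 mm from the centre. Rim radius 28 mm with two parallel flats 50 mm apart (y = +25 and -25 mm, 32 mm long) for gripping. Starts flat on the desk. About 60 g. Origin: centre of the bore, on the underside; x to the tab, z up.
- separator: Separator plate: same steel and outline, flats and weight as the disc but 6 mm thick, without rivets, and its tab (also reaching 42 mm) is forked into two prongs 5.5 mm wide, 20 mm over both. Starts flat on the desk. Origin: centre of the bore, on the underside; x to the tab, z up.
- disc_tab (a point): Point on the disc's tab, 36 mm from its centre along its x, at half thickness. In the bores of both plates: six inner teeth 5.6 mm wide, tips 14.2 mm from the centre, at 30, 90, 150, 210, 270 and 330 degrees from the tab; bore radius between them 19.2 mm.
- separator_tab (a point): Point on the separator's forked tab, 36 mm from its centre along its x, between the prongs, at half thickness.
- tape_roll: Bystander: roll of paper tape lying flat, 65 mm across, 19 mm high. Origin at the centre of its underside.
- eraser: Bystander: eraser 21x46x13 mm. Origin at the centre of its underside.
- clip: Bystander: black binder clip 24x25x35 mm standing on its edge. Origin at the centre of its underside.
- screwdriver: Bystander: screwdriver 160 mm long lying on the desk.
Things that resemble listed ones, but are neither listed nor needed, are in the scene too. Leave any turquoise look-alike of the separator alone.

How it is judged (in metres and radians):
On the way, in this order (a step that is already met when the one before it is completed fails the run):
1. the disc is fully home on the hub, tab to the screw ear, and let go (horizontal distance between disc and base below 0.003 m and z of disc in the frame of base between 0.0202 and 0.0238 m and angle between disc's own z axis and vertical below 0.06 rad and x of disc_tab in the frame of base above 0.031 m and contact force between the fingers and disc below 0.05 N), for 0.2 s.
2. the separator is fully home on the disc, tab to the cable socket, and let go (horizontal distance between each of disc, separator and base below 0.003 m and z of disc in the frame of base between 0.0202 and 0.0238 m and angle between each of disc, separator's own z axis and vertical below 0.06 rad and x of disc_tab in the frame of base above 0.031 m and z of separator in the frame of base between 0.0292 and 0.0328 m and x of separator_tab in the frame of base below -0.031 m and contact force between the fingers and separator below 0.05 N), for 0.2 s.
At the end, for the whole second after the job is handed in: Disc on the seat (underside 22 mm above the base's origin within 1.8 mm), its tab within about 30 degrees of the screw-ear side; separator on it (31 mm within 1.8 mm), its tab within about 30 degrees of the cable-socket side; both centred within 3 mm, flat within 0.06 rad and at rest (horizontal distance between each of disc, separator and base below 0.003 m and z of disc in the frame of base between 0.0202 and 0.0238 m and angle between each of disc, separator's own z axis and vertical below 0.06 rad and x of disc_tab in the frame of base above 0.031 m and z of separator in the frame of base between 0.0292 and 0.0328 m and x of separator_tab in the frame of base below -0.031 m and linear speed of each of disc, separator below 0.02 m/s); the robot touches nothing.
It fails at once if a plate is forced: more than 20 N between a plate and the hub, or 40 N between a plate and the base (contact force between any of disc, separator and hub above 20 N or contact force between any of disc, separator and base above 40 N).
It fails at once if a bystander is moved by more than 20 mm (distance of any of tape_roll, eraser, clip, screwdriver from where it was at the start of the episode above 0.02 m).
It also fails if it takes over 64 s, if anything falls off the work surface, if the arm or the gripper's body presses on something with over 40 N, if the wrist force passes 120 N, or if a joint passes its speed limit or range.

## Working session

There is one attempt and no reset: what is moved stays moved. The work goes in short steps, Python scripts to look and compute and a tool call to move; the robot and the scene stay as the last step left them, time stands still between calls to the robot, and variables do not carry over. Pictures are saved under pics/ and viewed, and the job is handed in when it is done.

Besides the shell and the picture viewer there is one more tool, called after "Emit:" in YAML: its name, and indented under it one key for each argument. servo_tool: Moves the arm, as the interface text tells. Its arguments: {"type":"object","properties":{"grip":{"type":"array","items":{"type":"number"}},"translation":{"type":"array","items":{"type":"array","items":{"type":"number"}}},"turn":{"type":"array","items":{"type":"number"}},"newtons":{"type":"number"}},"required":["grip","translation","turn"]}

```bash
ls; mkdir -p pics; python3 - <<'E'
from plant import r, capture, calibration, order
import cv2, numpy as np
print(r.get_state(), r.grasp_offset)
for n in ["scene","side","wrist"]:
    c=calibration(n); print(n,c)
    p,d=capture(n); cv2.imwrite(f"pics/{n}0.png",p); np.savez(f"{n}0.npz",p=p,d=d,**c)
E
```

```text
pics
{'time_s': 0.0, 'joints': array([ 1.65078531e+01,  2.05931778e+01,  6.35157927e-01, -2.15413845e-02,
       -7.01356766e+01, -1.65049770e+01]), 'qd': array([ 0.03580548, -0.04905852,  0.0016669 ,  0.09833653, -0.10622538,
       -0.05494375]), 'joint_torque': array([-8.00930356e-04, -5.82726967e+01,  2.93058443e+01,  6.99745238e+00,
        6.93249181e-03, -2.06530804e-04]), 'tcp_pos': array([ 6.74519880e-01, -3.83176047e-06,  2.25609060e-01]), 'eef_rot': array([ 1.79904411e+02, -7.20602323e-03, -9.00044542e+01]), 'contact_force': array([-0.95990686, -0.68452697,  0.57903384]), 'moment': array([ 0.01477321, -0.01397713,  0.00215095]), 'gripper_width': 0.08746196977135004} -0.0188
scene {'fx': 419.07739557138297, 'fy': 419.07739557138297, 'cx': 279.50316741511045, 'cy': 213.86824209213512, 'view': array([[ 0.88915007, -0.45710086, -0.0217016 , -0.51604932],
       [ 0.24372868,  0.43289617,  0.86786937, -0.12393629],
       [-0.3873093 , -0.77695541,  0.49631825, -0.78976961],
       [ 0.        ,  0.        ,  0.        ,  1.        ]])}
side {'fx': 417.19584117461665, 'fy': 417.19584117461665, 'cx': 280.620259718518, 'cy': 208.94471475044134, 'view': array([[-0.9281866 , -0.37210695,  0.00245964,  0.46533793],
       [ 0.157999  , -0.3881123 ,  0.9079676 , -0.16902198],
       [-0.33690644,  0.84315198,  0.41903316, -0.61063663],
       [ 0.        ,  0.        ,  0.        ,  1.        ]])}
wrist {'fx': 349.10519991835974, 'fy': 349.10519991835974, 'cx': 279.14783389700546, 'cy': 210.11482998457421, 'view': array([[-9.99999225e-01,  8.79662286e-04,  8.80733384e-04,
         6.73859205e-01],
       [-1.10738457e-03, -9.51808129e-01, -3.06692123e-01,
         3.86507774e-02],
       [ 5.68503701e-04, -3.06692861e-01,  9.51808366e-01,
        -3.92400258e-01],
       [ 0.00000000e+00,  0.00000000e+00,  0.00000000e+00,
         1.00000000e+00]])}
```

View pics/scene0.png

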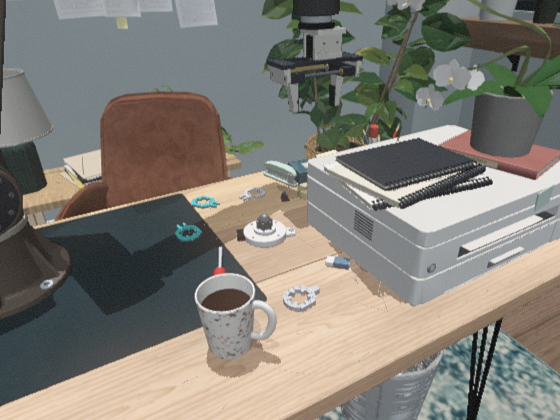

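View pics/side0.png

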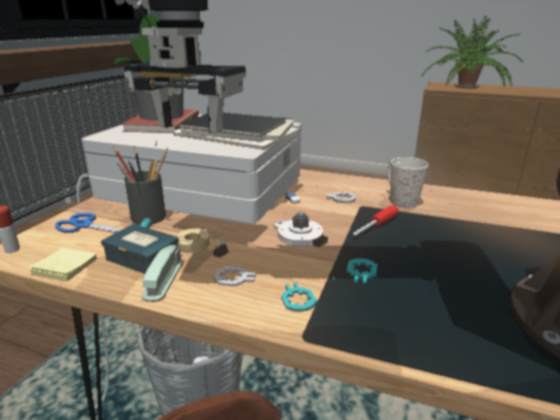

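View pics/wrist0.png

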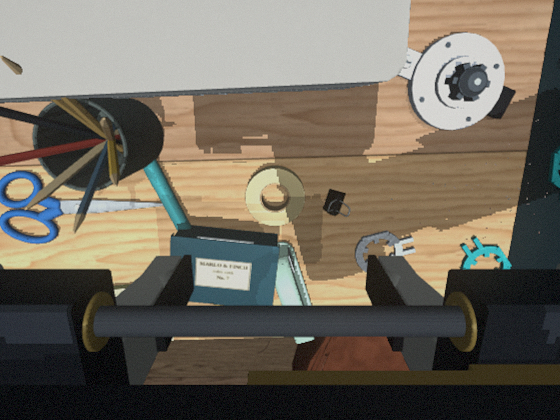

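```bash
cat > h.py <<'E'
import numpy as np, cv2
def load(n): return dict(np.load(n+".npz"))
def pt(c,u,v,z=None,d=None):
    """pixel->world, at given world z plane or depth"""
    ray=np.array([(u-c['cx'])/c['fx'],-(v-c['cy'])/c['fy'],-1.0])
    R=c['view'][:3,:3];t=c['view'][:3,3]
    o=-R.T@t; w=R.T@ray
    if z is not None: s=(z-o[2])/w[2]
    else: s=d
    return o+s*w
def proj(c,P):
    P=np.atleast_2d(P); q=P@c['view'][:3,:3].T+c['view'][:3,3]
    return np.c_[c['cx']+c['fx']*q[:,0]/-q[:,2], c['cy']-c['fy']*q[:,1]/-q[:,2]]
def cloud(c):
    d=c['d'];v,u=np.mgrid[:d.shape[0],:d.shape[1]]
    x=(u-c['cx'])/c['fx']*d;y=-(v-c['cy'])/c['fy']*d
    q=np.stack([x,y,-d],-1)-c['view'][:3,3]
    return q@c['view'][:3,:3]
E
python3 - <<'E'
from h import *
for n,L in [("scene0",[(300,297),(265,232),(255,193),(188,232),(205,202),(290,231),(238,234),(265,217),(230,320),(340,262)]),("side0",[(342,198),(300,232),(233,275),(299,297),(362,268),(300,214)]),("wrist0",[(465,82),(380,250),(487,258),(275,195),(336,203),(478,82)])]:
    c=load(n)
    for u,v in L:
        d=c['d'][v,u]; print(n,u,v,d,pt(c,u,v,d=d).round(3) if d else None, 'z0',pt(c,u,v,z=0.005).round(3))
for n,(x0,y0,x1,y1,k) in {"scene0":(270,270,350,330,8),"side0":(200,180,360,300,5),"wrist0":(340,20,560,300,3)}.items():
    c=load(n); im=c['p'][y0:y1,x0:x1]; cv2.imwrite(f"pics/{n}c.png",cv2.resize(im,None,fx=k,fy=k,interpolation=cv2.INTER_CUBIC)[:600,:800])
E
```

```text
scene0 300 297 0.72721624 [ 0.461 -0.31   0.001] z0 [ 0.459 -0.313  0.005]
scene0 265 232 0.87001824 [ 0.484 -0.122  0.025] z0 [ 0.497 -0.094  0.005]
scene0 255 193 1.0774664 [0.558 0.093 0.002] z0 [0.555 0.087 0.005]
scene0 188 232 0.9154305 [ 0.35  -0.01   0.004] z0 [ 0.35  -0.012  0.005]
scene0 205 202 1.0458916 [ 0.43   0.115 -0.001] z0 [0.427 0.103 0.005]
scene0 290 231 0.89907116 [ 0.542 -0.124  0.01 ] z0 [ 0.546 -0.117  0.005]
scene0 238 234 0.8868197 [ 0.438 -0.085  0.013] z0 [ 0.443 -0.073  0.005]
scene0 265 217 0.87346065 [ 0.493 -0.106  0.05 ] z0 [ 0.525 -0.036  0.005]
scene0 230 320 0.563033 [ 0.307 -0.39   0.087] z0 [ 0.333 -0.307  0.005]
scene0 340 262 0.79156077 [ 0.569 -0.272  0.014] z0 [ 0.577 -0.262  0.005]
side0 342 198 1.0062765 [ 0.459 -0.291  0.011] z0 [ 0.462 -0.305  0.005]
side0 300 232 0.8308119 [ 0.49  -0.075  0.018] z0 [ 0.498 -0.099  0.005]
side0 233 275 0.72575176 [ 0.556  0.086 -0.   ] z0 [0.552 0.093 0.005]
side0 299 297 0.66882706 [ 0.429  0.102 -0.   ] z0 [0.426 0.109 0.005]
side0 362 268 0.7429174 [ 0.352 -0.017  0.002] z0 [ 0.351 -0.012  0.005]
side0 300 214 0.8340074 [ 0.496 -0.091  0.05 ] z0 [ 0.527 -0.18   0.005]
wrist0 465 82 0.31668583 [ 0.505 -0.097  0.048] z0 [ 0.484 -0.099  0.005]
wrist0 380 250 0.41828215 [0.553 0.09  0.001] z0 [0.554 0.088 0.005]
wrist0 487 258 0.42241082 [0.422 0.101 0.001] z0 [0.425 0.099 0.005]
wrist0 275 195 0.3977959 [0.679 0.021 0.001] z0 [0.679 0.02  0.005]
wrist0 336 203 0.38443756 [0.611 0.026 0.016] z0 [0.609 0.03  0.005]
wrist0 478 82 0.31478402 [ 0.495 -0.097  0.05 ] z0 [ 0.47  -0.099  0.005]
```

View pics/scene0c.png

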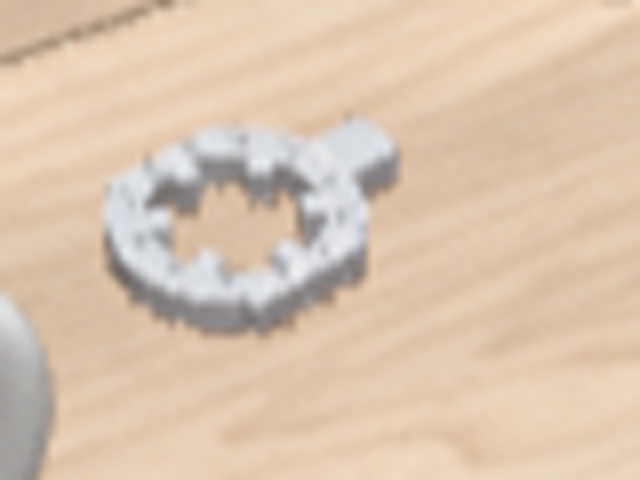

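View pics/side0c.png

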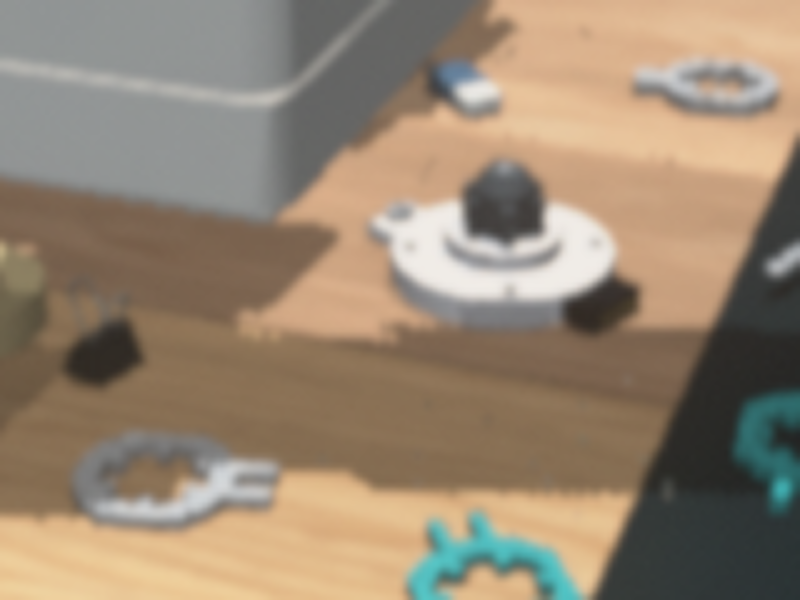

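View pics/wrist0c.png

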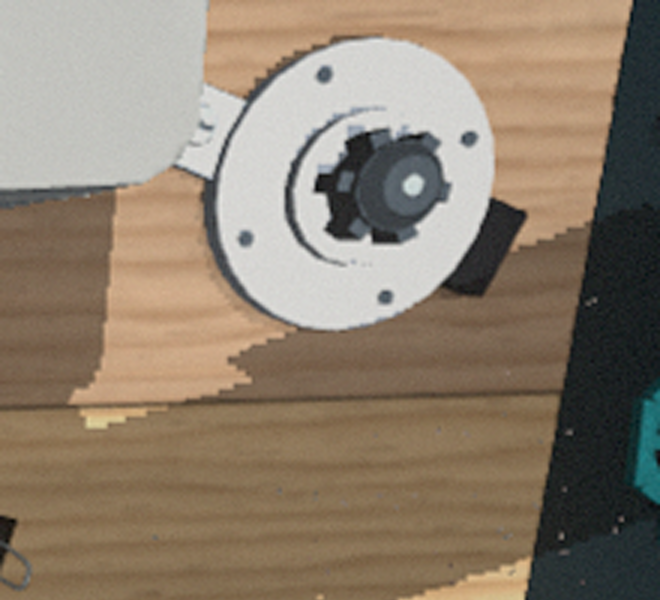

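```bash
python3 - <<'E'
from h import *
c=load("wrist0")
tcp=np.array([.6745,0,.2256])
o=-c['view'][:3,:3].T@c['view'][:3,3]; print("cam",o, proj(c,tcp), proj(c,tcp+[0,0,.0188]))
for dx,dy in [(0,.028),(0,-.028),(.025,0),(-.025,0),(0,-.042)]: print(dx,dy,proj(c,tcp+[dx,dy,0.01]))
# printer top
for n in ["scene0","wrist0","side0"]:
    s=load(n);P=cloud(s).reshape(-1,3);P=P[(s['d'].ravel()>0)]
    m=(P[:,2]>.06)&(P[:,2]<.2)&(P[:,0]>.4)&(P[:,0]<.9)&(P[:,1]<-.02)&(P[:,1]>-.5)
    Q=P[m]; 
    for y in np.arange(-.3,-.0,.03):
        q=Q[abs(Q[:,1]-y)<.015]
        if len(q)>5:print(n,round(y,3),np.percentile(q[:,0],[1,3,50]).round(3),np.percentile(q[:,2],[3,50,97]).round(3),len(q))
    # base flange top
    m=(P[:,2]>.011)&(P[:,2]<.017)&(np.hypot(P[:,0]-.49,P[:,1]+.1)<.06)
    print('flange',P[m].mean(0),P[m].min(0),P[m].max(0))
    m=(P[:,2]>.040)&(P[:,2]<.054)&(np.hypot(P[:,0]-.49,P[:,1]+.1)<.06)
    print('nose',P[m].mean(0),P[m].min(0),P[m].max(0),m.sum())
E
```

```text
cam [ 0.67412457 -0.084151    0.38475025] [[278.27830647 271.72090455]] [[278.21695623 291.26516274]]
0 0.028 [[278.33990885 330.87261679]]
0 -0.028 [[278.14470469 227.0065125 ]]
0.025 0 [[226.22169374 281.66144317]]
-0.025 0 [[330.2640975  281.53411703]]
0 -0.042 [[278.08913957 197.44089268]]
scene0 -0.3 [0.584 0.586 0.661] [0.072 0.18  0.193] 1990
scene0 -0.27 [0.587 0.59  0.65 ] [0.072 0.18  0.19 ] 1745
scene0 -0.24 [0.588 0.59  0.64 ] [0.071 0.177 0.186] 1541
scene0 -0.21 [0.585 0.587 0.633] [0.071 0.176 0.186] 1338
scene0 -0.18 [0.595 0.595 0.616] [0.068 0.176 0.186] 893
scene0 -0.15 [0.593 0.593 0.595] [0.063 0.12  0.164] 432
scene0 -0.12 [0.592 0.593 0.595] [0.065 0.139 0.154] 479
scene0 -0.09 [0.596 0.597 0.752] [0.096 0.153 0.154] 406
scene0 -0.06 [0.784 0.784 0.785] [0.146 0.151 0.158] 9
scene0 -0.03 [0.786 0.788 0.881] [0.129 0.142 0.163] 58
flange [ 0.48436969 -0.10752037  0.01470596] [ 0.43379399 -0.14552634  0.01108017] [ 0.54711251 -0.05423286  0.01697428]
nose [ 0.49203814 -0.1036887   0.04603238] [ 0.47927854 -0.11340932  0.04011332] [ 0.51000709 -0.09024808  0.05210
[... 647 characters left out ...]
95] 557
side0 -0.24 [0.593 0.594 0.62 ] [0.069 0.175 0.186] 516
side0 -0.21 [0.589 0.591 0.62 ] [0.073 0.17  0.186] 713
side0 -0.18 [0.599 0.599 0.712] [0.085 0.164 0.185] 1661
side0 -0.15 [0.597 0.598 0.66 ] [0.073 0.152 0.163] 903
side0 -0.12 [0.596 0.596 0.669] [0.07  0.152 0.153] 810
side0 -0.09 [0.599 0.602 0.719] [0.063 0.115 0.152] 4861
side0 -0.06 [0.786 0.789 0.827] [0.066 0.099 0.149] 365
side0 -0.03 [0.791 0.795 0.807] [0.063 0.097 0.154] 427
flange [ 0.48881032 -0.08293011  0.01424911] [ 0.43779618 -0.14127927  0.01115549] [ 0.54657738 -0.04951259  0.01680027]
nose [ 0.49561852 -0.09056135  0.04585995] [ 0.4799403  -0.10295643  0.04001207] [ 0.50941256 -0.0823877   0.05100667] 91
```

```bash
python3 - <<'E'
from h import *
c=load("scene0")
a=pt(c,299.5,296.,z=.009);b=pt(c,316.8,286.5,z=.009);print(a,b,np.degrees(np.arctan2(*(b-a)[1::-1])),np.hypot(*(b-a)[:2]))
c=load("side0")
a=pt(c,200+722/5,180+83/5,z=.009);b=pt(c,200+635/5,180+76/5,z=.009);print(a,b,np.degrees(np.arctan2(*(b-a)[1::-1])),np.hypot(*(b-a)[:2]))
c=load("wrist0")
e=pt(c,340+198/3,20+128/3,z=.012);s=pt(c,340+492/3,20+245/3,z=.012);f=pt(c,340+365/3-4,20+185/3,z=.014);print('ear',e,'sock',s,f,np.degrees(np.arctan2(*(e-s)[1::-1])))
s=load("scene0");P=cloud(s).reshape(-1,3);m=(P[:,0]>.2)&(P[:,0]<.45)&(P[:,1]<-.28)&(P[:,1]>-.5)&(P[:,2]>.02)&(P[:,2]<.15)
print(P[m].min(0),P[m].max(0))
c=load("wrist0");im=c['p'][215:300,340:540];cv2.imwrite("pics/w0sep.png",cv2.resize(im,None,fx=4,fy=4,interpolation=cv2.INTER_CUBIC))
E
```

```text
[ 0.45748766 -0.31445589  0.009     ] [ 0.49663537 -0.30721265  0.009     ] 10.482512750323151 0.03981215593225743
[ 0.45635709 -0.30634317  0.009     ] [ 0.49818456 -0.29878008  0.009     ] 10.249274283741336 0.04250573186074382
ear [ 0.54847499 -0.11690593  0.012     ] sock [ 0.44438899 -0.08002499  0.012     ] [ 0.49563481 -0.09915283  0.014     ] -19.51083269722879
[ 0.27396616 -0.40358824  0.02012488] [ 0.37115389 -0.30700541  0.10432045]
```

View pics/w0sep.png

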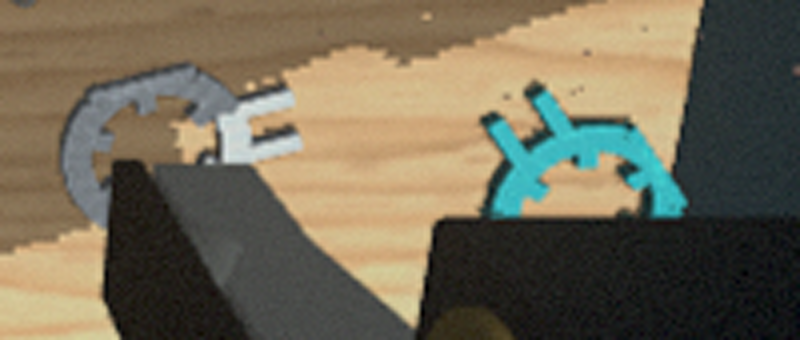

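Emit:
servo_tool:
  grip: [-1, -1, -1, -1, -1, -1, -1, -1, -1, -1]
  translation:
    - [0.031, 0.022, 0]
    - [0.062, 0.044, 0]
    - [0.093, 0.065, 0]
    - [0.124, 0.087, 0]
    - [0.155, 0.109, 0]
    - [0.186, 0.131, 0.005]
    - [0.217, 0.152, 0.01]
    - [0.248, 0.174, 0.015]
    - [0.279, 0.196, 0.02]
    - [0.31, 0.2175, 0.026]
  turn: [0.12, 0.24, 0.36, 0.48, 0.6, 0.72, 0.84, 0.96, 1.08, 1.2]

```text
time_s: 0.98
tcp_pos: [0.4561, -0.3112, 0.2006]
eef_rot: [-180.0, 0.0, -159.1]
contact_force: [0.6, -0.6, 0.1]
gripper_width: 0.0874
```

```bash
cat >> h.py <<'E'
def snap(n,tag):
    from plant import r,capture,calibration
    c=calibration(n);p,d=capture(n);cv2.imwrite(f"pics/{tag}.png",p);np.savez(tag+".npz",p=p,d=d,tcp=r.get_state()['tcp_pos'],rot=r.get_state()['eef_rot'],**c)
    return load(tag)
def crop(c,x0,y0,x1,y1,k,name):
    cv2.imwrite(f"pics/{name}.png",cv2.resize(c['p'][y0:y1,x0:x1],None,fx=k,fy=k,interpolation=cv2.INTER_CUBIC))
E
python3 - <<'E'
from h import *
c=snap("wrist","w1"); print(c['tcp'],c['rot'])
print(proj(c,[[.457,-.31,.009],[.498,-.302,.009]]))
E
```

```text
[ 0.45209064 -0.31436001  0.19907223] [ 1.79906905e+02 -1.47787778e-01 -1.59743350e+02]
[[280.42176916 184.55856025]
 [273.69371188 222.10203047]]
```

View pics/w1.png

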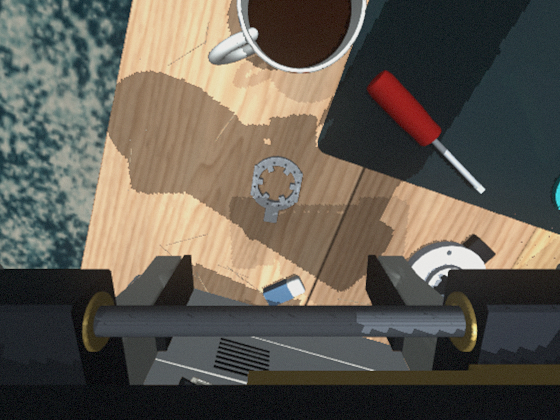

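```bash
python3 - <<'E'
from h import *
c=load("w1"); crop(c,235,145,325,235,6,"w1c")
g=cv2.cvtColor(c['p'],cv2.COLOR_BGR2HSV)
from h import *
import numpy as np
# fit model
def poly(x,y,th,z,c,fork=False):
    pts=[]
    a=np.radians(np.arange(0,360,1.)); X=28*np.cos(a);Y=np.clip(28*np.sin(a),-25,25)
    R=np.array([[np.cos(th),-np.sin(th)],[np.sin(th),np.cos(th)]])
    f=lambda q:(np.r_[x,y]+(np.array(q)/1000)@R.T)
    def pj(q): q=f(q); return proj(c,np.c_[q,np.full(len(q),z)])
    ring=pj(np.c_[X,Y]); 
    tab=pj([[24,-7],[42,-7],[42,7],[24,7]])
    b=[]
    for d in np.arange(0,360,1.):
        k=np.radians((d-30+30)%60-30); 
        rr=19.2
        if abs(19.2*np.sin(k))<2.8: rr=14.2/np.cos(k) if abs(14.2*np.tan(k))<2.8 else 2.8/abs(np.sin(k))
        b.append([rr*np.cos(np.radians(d)),rr*np.sin(np.radians(d))])
    return ring,tab,pj(b)
hsv=g; m=((hsv[...,1]<60)&(hsv[...,2]>60)).astype(float)
m2=np.zeros_like(m);m2[150:230,240:320]=m[150:230,240:320]
cv2.imwrite("pics/w1m.png",cv2.resize((m2*255).astype(np.uint8)[145:235,235:325],None,fx=6,fy=6))
E
```

```text
(no output)
```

View pics/w1c.png

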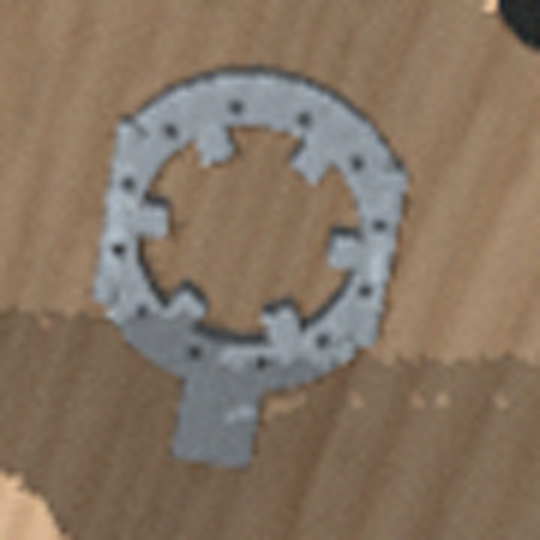

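View pics/w1m.png

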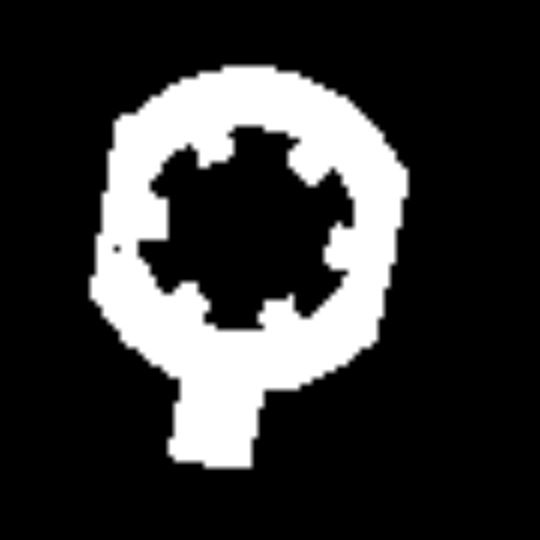

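```bash
cat >> h.py <<'E'
from scipy.optimize import minimize
def model(kind):
    a=np.radians(np.arange(0,360,1.)); ring=np.c_[28*np.cos(a),np.clip(28*np.sin(a),-25,25)]
    if kind=='disc': tabs=[np.array([[20,-7],[42,-7],[42,7],[20,7.]])]
    else: tabs=[np.array([[20,s*4.5],[42,s*4.5],[42,s*10],[20,s*10.]]) for s in(-1,1)]
    b=[]
    for d in np.arange(0,360,1.):
        k=np.radians((d-30+30)%60-30); rr=19.2
        if abs(19.2*np.sin(k))<2.8: rr=14.2/np.cos(k) if abs(14.2*np.tan(k))<2.8 else 2.8/abs(np.sin(k))
        b.append([rr*np.cos(np.radians(d)),rr*np.sin(np.radians(d))])
    return ring,tabs,np.array(b)
def render(c,kind,x,y,th,z0,box,S=4):
    ring,tabs,b=model(kind); t={'disc':.009,'sep':.006}[kind]
    R=np.array([[np.cos(th),-np.sin(th)],[np.sin(th),np.cos(th)]])
    x0,y0,x1,y1=box; out=[]
    for z in (z0,z0+t):
        pj=lambda q:(np.round((proj(c,np.c_[np.r_[x,y]+q/1000@R.T,np.full(len(q),z)])-[x0,y0]+.5)*S*16)).astype(np.int32)
        im=np.zeros(((y1-y0)*S,(x1-x0)*S),np.uint8)
        cv2.fillPoly(im,[pj(ring)],255,shift=4)
        for q in tabs: cv2.fillPoly(im,[pj(q)],255,shift=4)
        hole=np.zeros_like(im);cv2.fillPoly(hole,[pj(b)],255,shift=4)
        im[hole>0]=0
        out.append(im)
    im=np.maximum(*out)
    return cv2.resize(im,(x1-x0,y1-y0),interpolation=cv2.INTER_AREA)/255.
def fit(c,kind,m,box,x,y,thdeg,z0=0.,valid=None):
    x0,y0,x1,y1=box; mm=m[y0:y1,x0:x1].astype(float)
    w=np.ones_like(mm) if valid is None else valid[y0:y1,x0:x1]
    f=lambda p:((render(c,kind,p[0]/1000,p[1]/1000,np.radians(p[2]),z0,box)-mm)**2*w).sum()
    s=np.array([[0,0,0],[6,0,0],[0,6,0],[0,0,8]])+[x*1000,y*1000,thdeg]
    best=minimize(f,s[0],method='Nelder-Mead',options=dict(initial_simplex=s,maxiter=150))
    return best.x,best.fun/mm.sum()
E
python3 - <<'E'
from h import *
from plant import r
for tag in ["w1","w2"]:
    c=load("w1") if tag=="w1" else snap("wrist","w2")
    h=cv2.cvtColor(c['p'],cv2.COLOR_BGR2HSV);m=(h[...,1]<60)&(h[...,2]>60)
    u,v=proj(c,[[.458,-.31,.009]])[0].astype(int);box=(u-45,v-45,u+45,v+48)
    print(tag,c['tcp'],c['rot'],fit(c,'disc',m,box,.458,-.310,10))
E
```

```text
w1 [ 0.45209064 -0.31436001  0.19907223] [ 1.79906905e+02 -1.47787778e-01 -1.59743350e+02] (array([ 458.4439418 , -314.79223063,   11.35161591]), np.float64(0.04282526193723193))
w2 [ 0.45379047 -0.31274502  0.19943383] [ 1.79906111e+02 -1.14444154e-01 -1.59284447e+02] (array([ 458.387633  , -314.63006648,   11.26541365]), np.float64(0.04198697066896885))
```

Emit:
servo_tool:
  grip: [-1, -1, -1, -1, -1, -1, -1]
  translation:
    - [0.0, -0.001, 0.035]
    - [0.0, -0.002, 0.07]
    - [0.001, -0.004, 0.105]
    - [0.001, -0.005, 0.14]
    - [0.001, -0.005, 0.14]
    - [0.001, -0.005, 0.14]
    - [0.001, -0.005, 0.14]
  turn: [0.1, 0.175, 0.175, 0.175, 0.175, 0.175, 0.175]

```text
time_s: 1.67
tcp_pos: [0.4596, -0.3154, 0.0622]
eef_rot: [-179.9, 0.1, -168.7]
contact_force: [0.0, 0.2, 0.9]
gripper_width: 0.0877
```

```bash
python3 - <<'E'
from h import *
from plant import r
c=snap("wrist","w3")
h=cv2.cvtColor(c['p'],cv2.COLOR_BGR2HSV);m=(h[...,1]<60)&(h[...,2]>60)
u,v=proj(c,[[.458,-.314,.009]])[0].astype(int);print(u,v)
box=(u-80,v-80,u+80,min(v+90,300))
print(c['tcp'],c['rot'],fit(c,'disc',m,box,.4584,-.3147,11.3))
E
```

```text
282 231
[ 0.46004104 -0.31543389  0.06281607] [-1.79895881e+02  1.43656046e-01 -1.68720082e+02] (array([ 458.334982  , -314.47453704,   11.07066912]), np.float64(0.05569039019548129))
```

View pics/w3.png

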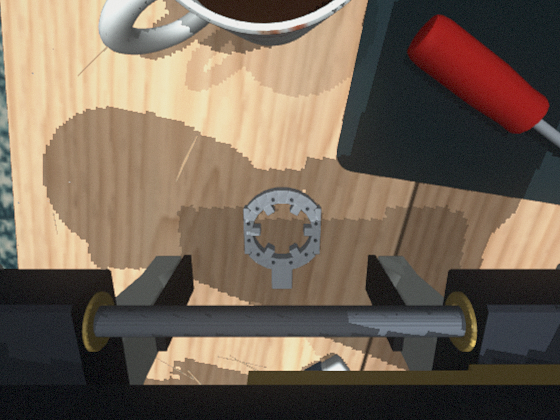

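Emit:
servo_tool:
  grip: [-1, -1, -1, -1, -1]
  translation:
    - [0.001, 0, 0.025]
    - [0.001, 0, 0.045]
    - [0.001, 0, 0.056]
    - [0.001, 0, 0.0585]
    - [0.001, 0, 0.0585]
  turn: [0, 0, 0, 0, 0]
  newtons: 15

```text
time_s: 2.13
tcp_pos: [0.458, -0.3153, 0.0028]
eef_rot: [-180.0, 0.0, -168.8]
contact_force: [0.0, -0.6, 0.3]
gripper_width: 0.0876
```

Emit:
servo_tool:
  grip: [1, 1, 1, 1, 1, 1, 1, 1]
  translation:
    - [0, 0, 0]
    - [0, 0, 0]
    - [0, 0, 0]
    - [0, 0, 0]
    - [0, 0, 0]
    - [0, 0, 0]
    - [0, 0, 0]
    - [0, 0, 0]
  turn: [0, 0, 0, 0, 0, 0, 0, 0]
  newtons: 15

```text
time_s: 2.8
tcp_pos: [0.4575, -0.3153, 0.0023]
eef_rot: [-180.0, 0.0, -168.8]
contact_force: [-0.9, 0.5, 2.9]
gripper_width: 0.05
```

Emit:
servo_tool:
  grip: [1, 1, 1, 1, 1, 1, 1, 1, 1, 1]
  translation:
    - [0, 0, -0.02]
    - [0, 0, -0.045]
    - [-0.01, 0.025, -0.075]
    - [-0.02, 0.055, -0.1]
    - [-0.035, 0.085, -0.125]
    - [-0.045, 0.115, -0.15]
    - [-0.055, 0.145, -0.17]
    - [-0.066, 0.175, -0.185]
    - [-0.076, 0.195, -0.195]
    - [-0.0796, 0.2044, -0.197]
  turn: [0, 0, 0.07, 0.15, 0.25, 0.35, 0.45, 0.5, 0.55, 0.55]

```text
time_s: 3.63
tcp_pos: [0.4973, -0.0969, 0.2014]
eef_rot: [179.9, 0.2, 159.7]
contact_force: [1.4, -0.3, -0.4]
gripper_width: 0.0499
```

Emit:
servo_tool:
  grip: [1, 1, 1, 1]
  translation:
    - [0, 0, 0]
    - [0, 0, 0]
    - [0, 0, 0]
    - [0, 0, 0]
  turn: [0, 0, 0, 0]

```text
time_s: 3.97
tcp_pos: [0.495, -0.1002, 0.1982]
eef_rot: [-179.9, -0.1, 159.7]
contact_force: [-0.4, 0.3, -0.5]
gripper_width: 0.0495
```

```bash
python3 - <<'E'
from h import *
c=snap("wrist","w4")
print(c['tcp'],c['rot'],proj(c,[[.496,-.099,.039],[.496,-.099,.049],c['tcp']]))
E
```

```text
[ 0.49512064 -0.10020457  0.19829908] [-1.79956423e+02 -7.58240141e-02  1.59650437e+02] [[281.67996194 191.89126163]
 [281.73577494 194.70823613]
 [280.45701992 271.98938386]]
```

View pics/w4.png

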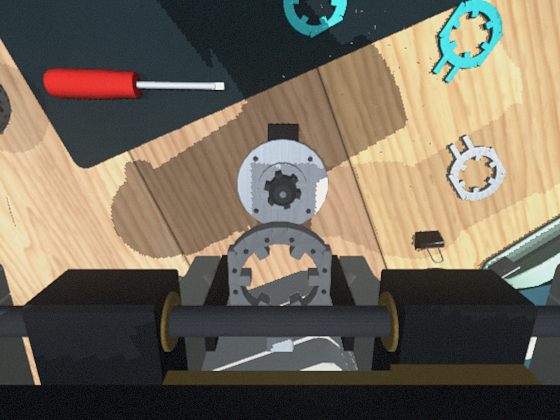

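```bash
python3 - <<'E'
from h import *
c=load("w4"); crop(c,235,120,330,225,6,"w4hub"); crop(c,215,215,350,310,5,"w4disc")
E
```

```text
(no output)
```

View pics/w4hub.png

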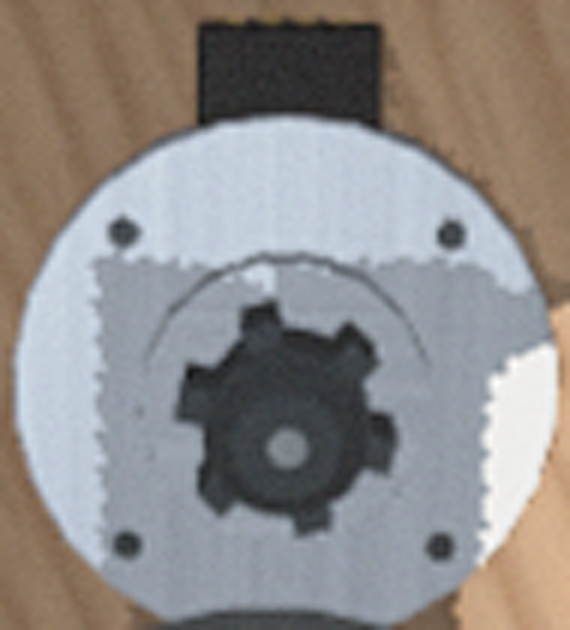

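View pics/w4disc.png

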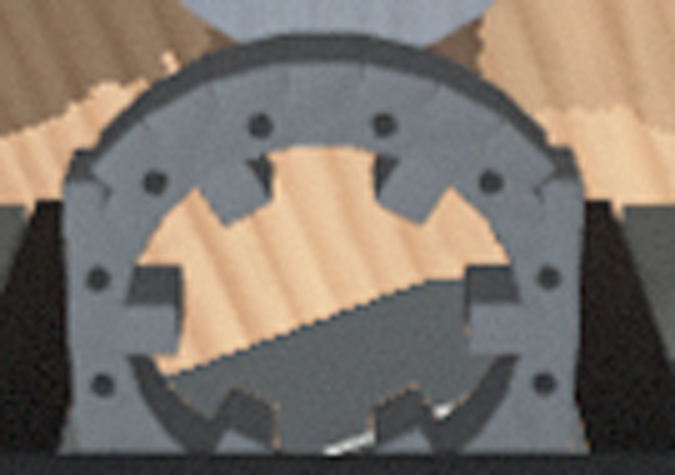

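```bash
cat >> h.py <<'E'
def hubrender(c,x,y,th,box,S=4):
    x0,y0,x1,y1=box
    im=np.zeros(((y1-y0)*S,(x1-x0)*S),np.uint8)
    b=[]
    for d in np.arange(0,360,1.):
        k=np.radians((d+30)%60-30); rr=13.2
        if abs(13.2*np.sin(k))<3: rr=17.5 if abs(17.5*np.sin(k))<3 else 3/abs(np.sin(k))
        b.append([rr*np.cos(np.radians(d)),rr*np.sin(np.radians(d))])
    b=np.array(b);a=np.radians(np.arange(0,360,3));ci=np.c_[np.cos(a),np.sin(a)]
    R=np.array([[np.cos(th),-np.sin(th)],[np.sin(th),np.cos(th)]])
    L=[(b,z) for z in np.arange(.022,.0391,.001)]+[(13.2*ci,.042),(10.8*ci,.0455),(8.5*ci,.049)]
    for q,z in L:
        P=(np.round((proj(c,np.c_[np.r_[x,y]+q/1000@R.T,np.full(len(q),z)])-[x0,y0]+.5)*S*16)).astype(np.int32)
        cv2.fillPoly(im,[P],255,shift=4)
    return cv2.resize(im,(x1-x0,y1-y0),interpolation=cv2.INTER_AREA)/255.
def fithub(c,m,box,x,y,thdeg):
    x0,y0,x1,y1=box; mm=m[y0:y1,x0:x1].astype(float)
    f=lambda p:((hubrender(c,p[0]/1000,p[1]/1000,np.radians(p[2]),box)-mm)**2).sum()
    s=np.array([[0,0,0],[3,0,0],[0,3,0],[0,0,8]])+[x*1000,y*1000,thdeg]
    best=minimize(f,s[0],method='Nelder-Mead',options=dict(initial_simplex=s,maxiter=150))
    return best.x,best.fun/mm.sum()
E
python3 - <<'E'
from h import *
c=load("w4")
T=np.array([(262,312),(362,345),(388,440),(313,520),(212,495),(190,395)])/6+[235,120]
P=np.array([pt(c,u,v,z=.039) for u,v in T-.5]);ce=P.mean(0);print(ce,np.degrees(np.arctan2(*(P-ce).T[1::-1])),np.hypot(*(P-ce).T[:2]))
g=c['p'].max(2); m=(g<105).astype(float)
box=(258,162,308,213)
cv2.imwrite("pics/w4m.png",cv2.resize((m[162:213,258:308]*255).astype(np.uint8),None,fx=8,fy=8,interpolation=0))
for t in(-5,15,35): print(fithub(c,m,box,.496,-.099,t))
# base: socket corners top z .012, dots
s=[pt(c,235+x/6,120+y/6,z=.012) for x,y in [(290,25),(290,115)]];print(s)
# flange holes 4 at z .014
H=np.array([pt(c,235+x/6,120+y/6,z=.014) for x,y in [(122,233),(452,236),(127,545),(441,547)]]);print(H.round(4),H.mean(0))
d=H[[2,3]].mean(0)-H[[0,1]].mean(0);print('ear yaw',np.degrees(np.arctan2(d[1],d[0])))
d=H[1]-H[0]; d2=H[3]-H[2];print(np.degrees(np.arctan2(d[1],d[0])),np.degrees(np.arctan2(d2[1],d2[0])))
e=np.array([.5485,-.1169]);print('ear', np.degrees(np.arctan2(*(e-ce[:2])[::-1])))
# disc in hand: relative
E
```

```text
[ 0.49387788 -0.09743041  0.039     ] [ 172.97725524  115.3944643    57.28759493   -6.65006694  -64.20678469
 -124.36620605] [0.01743021 0.01643472 0.01613212 0.01710676 0.01729597 0.01574597]
(array([495.48494085, -98.45532998,  -5.72579939]), np.float64(0.07080806848158076))
(array([495.4914207 , -98.43304556,  -5.70334053]), np.float64(0.07069889545414187))
(array([495.50671992, -98.42736296,  54.22805918]), np.float64(0.07047271133575561))
[array([ 0.44012261, -0.07654168,  0.012     ]), array([ 0.45349246, -0.08145204,  0.012     ])]
[[ 0.4616 -0.1139  0.014 ]
 [ 0.481  -0.0632  0.014 ]
 [ 0.5121 -0.1329  0.014 ]
 [ 0.5313 -0.0823  0.014 ]] [ 0.49649417 -0.09807817  0.014     ]
ear yaw -20.743797254886584
69.1167153147253 69.2717074320641
ear -19.61818004330055
```

View pics/w4m.png

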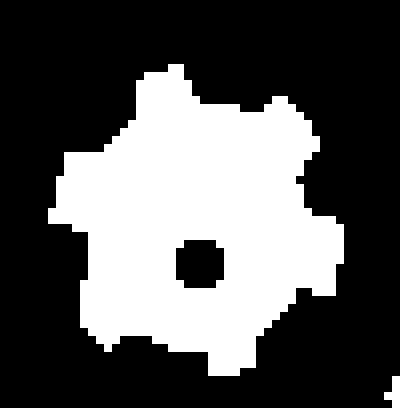

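```bash
python3 - <<'E'
from h import *
c=load("w4");z=c['tcp'][2]+.0065
p=lambda x,y:pt(c,215+x/5-.5,215+y/5-.5,z=z)
l,r=p(180,330),p(470,330);print(l,r,np.linalg.norm(l-r));ce=(l+r)/2
a,b=p(250,217),p(402,210);print(np.linalg.norm(a-ce),np.linalg.norm(b-ce))
th=np.radians(c['rot'][2]);x=np.array([np.cos(th),np.sin(th)]);y=np.array([x[1],-x[0]])
d=(ce-c['tcp'])[:2];print('centre',ce,'tool offset',d@x,d@y,'yaw',np.degrees(np.arctan2(*(l-r)[1::-1])), np.degrees(np.arctan2(y[1],y[0])))
# top: outer near rim row 65 of crop top face
q=p(322,65);print(np.linalg.norm(q-ce))
E
```

```text
[ 0.49114107 -0.11443357  0.20479908] [ 0.50103244 -0.08772276  0.20479908] 0.02848344603465225
0.014167293072240043 0.01490604279837187
centre [ 0.49608676 -0.10107816  0.20479908] tool offset -0.0012096135772128025 -0.00048310540433364063 yaw -110.32026391346783 69.65043697460015
0.02780128227573731
```

Emit:
servo_tool:
  grip: [1, 1, 1, 1, 1, 1, 1, 1]
  translation:
    - [0.0005, 0.0005, 0.03]
    - [0.001, 0.001, 0.06]
    - [0.0015, 0.002, 0.09]
    - [0.0015, 0.0023, 0.115]
    - [0.0015, 0.0023, 0.13]
    - [0.0015, 0.0023, 0.13]
    - [0.0015, 0.0023, 0.13]
    - [0.0015, 0.0023, 0.13]
  turn: [-0.08, -0.16, -0.256, -0.256, -0.256, -0.256, -0.256, -0.256]

```text
time_s: 4.68
tcp_pos: [0.4957, -0.097, 0.0699]
eef_rot: [-180.0, 0.0, 174.4]
contact_force: [0.3, -0.9, -0.2]
gripper_width: 0.0499
```

```bash
python3 - <<'E'
from h import *
c=snap("wrist","w5")
print(c['tcp'],c['rot'],proj(c,[[.4955,-.0984,.049]]))
crop(c,190,140,370,310,4,"w5c")
E
```

```text
[ 0.49598948 -0.09682823  0.07023219] [1.79987272e+02 1.02180473e-01 1.74360116e+02] [[277.59178277 254.06849241]]
```

View pics/w5c.png

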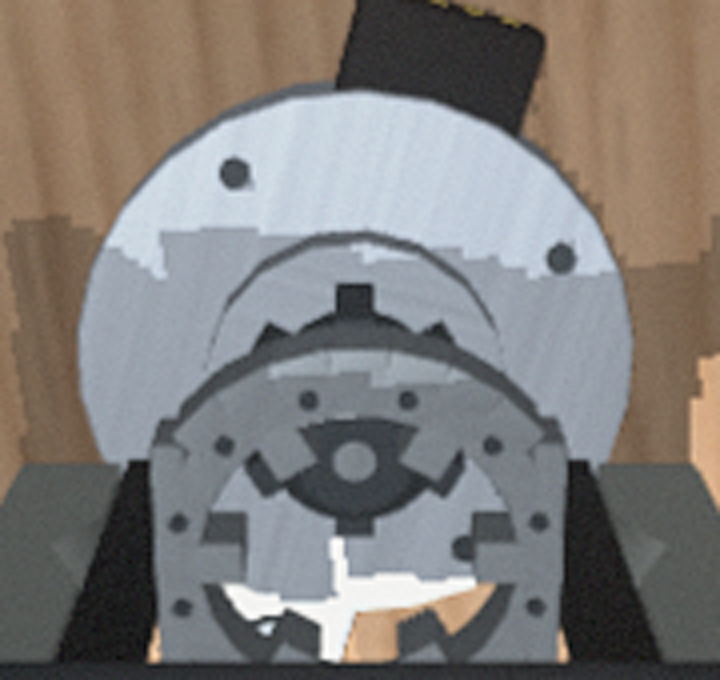

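```bash
python3 - <<'E'
from h import *
c=load("w5");z=c['tcp'][2]+.0065
p=lambda x,y,z:pt(c,190+x/4-.5,140+y/4-.5,z=z)
l,r=p(246,561),0;l=p(246,561,z);r=p(473,561,z);ce=(l+r)/2;n=p(354,461,.049)
t1=p(354,285,.039);t2=p(354,534,.039)
th=np.radians(c['rot'][2]);x=np.array([np.cos(th),np.sin(th)]);y=np.array([x[1],-x[0]])
print(np.linalg.norm(l-r),ce,n,(t1+t2)/2,np.linalg.norm(t1-t2))
d=(n-ce)[:2];print('move tool',d@x,d@y); d=(ce-c['tcp'])[:2];print(d@x,d@y);d=((t1+t2)/2-ce)[:2];print('alt',d@x,d@y)
E
```

```text
Traceback (most recent call last):
TypeError: <lambda>() missing 1 required positional argument: 'z'
```

```bash
python3 - <<'E'
from h import *
c=load("w5");z=c['tcp'][2]+.0065
p=lambda x,y,z:pt(c,190+x/4-.5,140+y/4-.5,z=z)
l=p(246,561,z);r=p(473,561,z);ce=(l+r)/2;n=p(354,461,.049)
t1=p(354,285,.039);t2=p(354,534,.039)
th=np.radians(c['rot'][2]);x=np.array([np.cos(th),np.sin(th)]);y=np.array([x[1],-x[0]])
print(np.linalg.norm(l-r),ce,n,(t1+t2)/2,np.linalg.norm(t1-t2))
d=(n-ce)[:2];print('move tool',d@x,d@y); d=(ce-c['tcp'])[:2];print(d@x,d@y);d=((t1+t2)/2-ce)[:2];print('alt',d@x,d@y)
E
```

```text
0.02780475999977718 [ 0.49634232 -0.09745491  0.07673219] [ 0.49594299 -0.09821285  0.049     ] [ 0.49295398 -0.09795622  0.039     ] 0.03978807545691815
move tool 0.00032291042653532516 -0.000793510140128279
-0.0004127185757227998 -0.0005889727783125896
alt 0.003322673744667678 -0.0008318727967153963
```

Emit:
servo_tool:
  grip: [1, 1, 1, 1, 1, 1]
  translation:
    - [0.0003, -0.0007, 0.008]
    - [0.0003, -0.0007, 0.016]
    - [0.0003, -0.0007, 0.022]
    - [0.0003, -0.0007, 0.026]
    - [0.0003, -0.0007, 0.028]
    - [0.0003, -0.0007, 0.028]
  turn: [0, 0, 0, 0, 0, 0]

```text
time_s: 5.23
tcp_pos: [0.4943, -0.0973, 0.0404]
eef_rot: [-180.0, -0.1, 174.4]
contact_force: [0.0, -0.2, 0.2]
gripper_width: 0.0497
```

Emit:
servo_tool:
  grip: [1, 1, 1, 1, 1]
  translation:
    - [0, 0, 0.002]
    - [0, 0, 0.004]
    - [0, 0, 0.005]
    - [0, 0, 0.005]
    - [0, 0, 0.005]
  turn: [0, 0, 0, 0, 0]

```text
time_s: 5.65
tcp_pos: [0.4947, -0.0972, 0.0361]
eef_rot: [-180.0, -0.0, 174.4]
contact_force: [0.9, -0.2, -0.9]
gripper_width: 0.0494
```

```bash
python3 - <<'E'
from h import *
c=snap("wrist","w6")
print(c['tcp'],c['rot'])
crop(c,190,140,370,310,4,"w6c")
E
```

```text
[ 0.49479829 -0.09723529  0.03616946] [1.79998309e+02 1.15770821e-02 1.74376636e+02]
```

View pics/w6c.png

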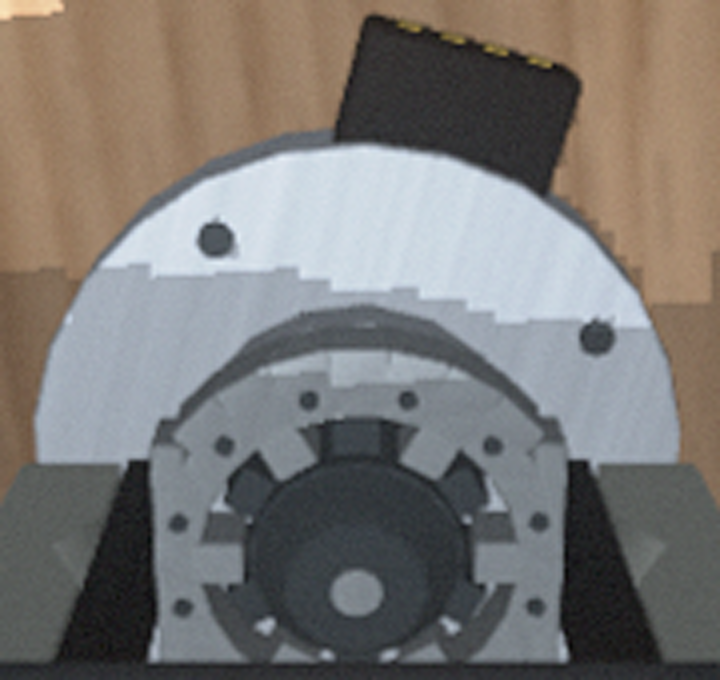

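Emit:
servo_tool:
  grip: [1, 1, 1, 1, 1, 1]
  translation:
    - [0, 0, 0.003]
    - [0, 0, 0.006]
    - [0, 0, 0.008]
    - [0, 0, 0.01]
    - [0, 0, 0.01]
    - [0, 0, 0.01]
  turn: [0, 0, 0, 0, 0, 0]

```text
time_s: 6.2
tcp_pos: [0.4946, -0.0973, 0.0259]
eef_rot: [-180.0, -0.0, 174.4]
contact_force: [0.4, -0.1, -0.5]
gripper_width: 0.0499
```

Emit:
servo_tool:
  grip: [1, 1, 1, 1]
  translation:
    - [0, 0, 0.0005]
    - [0, 0, 0.001]
    - [0, 0, 0.0013]
    - [0, 0, 0.0013]
  turn: [0, 0, 0, 0]

```text
time_s: 6.53
tcp_pos: [0.4947, -0.0972, 0.0247]
eef_rot: [180.0, -0.0, 174.4]
contact_force: [-0.6, 1.3, -1.4]
gripper_width: 0.0497
```

Emit:
servo_tool:
  grip: [0.3, 0, -0.3, -0.6, -1, -1]
  translation:
    - [0, 0, 0]
    - [0, 0, 0]
    - [0, 0, 0]
    - [0, 0, 0]
    - [0, 0, 0]
    - [0, 0, 0]
  turn: [0, 0, 0, 0, 0, 0]

```text
time_s: 7.03
tcp_pos: [0.4947, -0.0973, 0.0248]
eef_rot: [-180.0, 0.0, 174.4]
contact_force: [0.1, -0.5, 0.1]
gripper_width: 0.0706
```

Emit:
servo_tool:
  grip: [-1, -1, -1, -1, -1, -1]
  translation:
    - [0, 0, -0.02]
    - [0, 0, -0.05]
    - [0, 0, -0.085]
    - [0, 0, -0.12]
    - [0, 0, -0.12]
    - [0, 0, -0.12]
  turn: [0, 0, 0, 0, 0, 0]

```text
time_s: 7.53
tcp_pos: [0.4961, -0.097, 0.1471]
eef_rot: [179.9, 0.3, 174.4]
contact_force: [-0.4, 0.0, -0.6]
gripper_width: 0.0879
```

```bash
python3 - <<'E'
from h import *
c=snap("wrist","w7")
print(c['tcp'],c['rot'])
crop(c,190,120,370,290,4,"w7c")
P=cloud(c); ce=np.array([.4955,-.0984]);q=P.reshape(-1,3);rr=np.hypot(*(q[:,:2]-ce).T)
m=(rr>.0205)&(rr<.0245)&(c['d'].ravel()>0)
a=np.degrees(np.arctan2(q[m,1]-ce[1],q[m,0]-ce[0]))
for k in range(-180,180,45):
    s=(a>=k)&(a<k+45)
    if s.sum()>5: print(k,np.median(q[m][s,2]),s.sum())
m=(rr>.034)&(rr<.044); print('flange',np.median(q[m&(q[:,2]<.02)&(q[:,2]>.008)][:,2]))
s=snap("side","s7");crop(s,240,190,360,270,6,"s7c")
E
```

```text
[ 0.49493007 -0.09707636  0.14544896] [1.79949334e+02 1.05358746e-01 1.74361388e+02]
-180 0.24057658072795768 334
-135 0.03203142107458822 101
-90 0.03211177664562302 96
-45 0.03209966744348147 89
0 0.03223008166452016 95
45 0.03189768320623716 100
90 0.032038962898768744 105
135 0.24125383238705056 683
flange 0.01507376491311848
```

View pics/w7c.png

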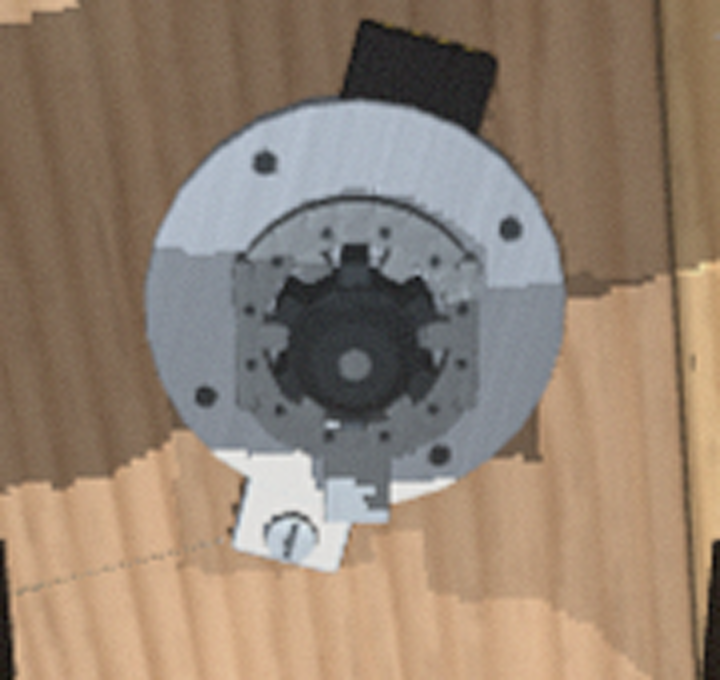

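View pics/s7c.png

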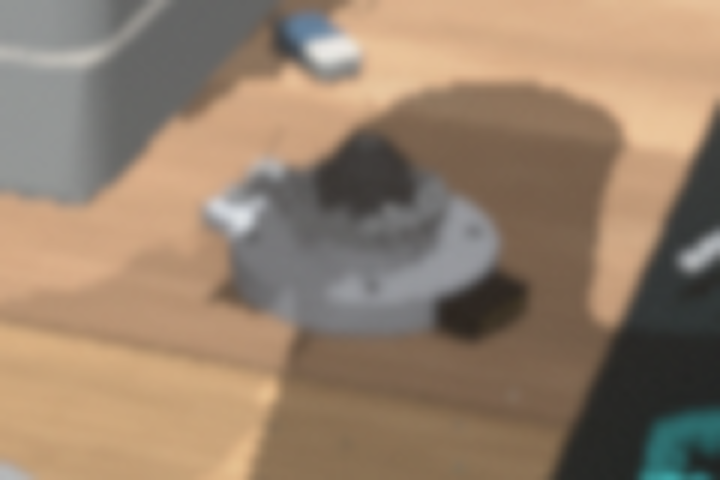

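```bash
python3 - <<'E'
from h import *
c=load("w4"); crop(c,430,125,520,215,6,"w4sep")
h=cv2.cvtColor(c['p'],cv2.COLOR_BGR2HSV);m=(h[...,1]<40)&(h[...,2]>60)
for t in (150,170,190): print(fit(c,'sep',m,(430,125,520,215),.554,.09,t))
E
```

```text
(array([555.93441593,  92.19428837, 136.27708929]), np.float64(0.3892133671241477))
(array([555.54327727,  92.43006389, 175.35667287]), np.float64(0.38709254379931496))
(array([555.97764329,  92.24723049, 195.65842969]), np.float64(0.06479220236394612))
```

View pics/w4sep.png

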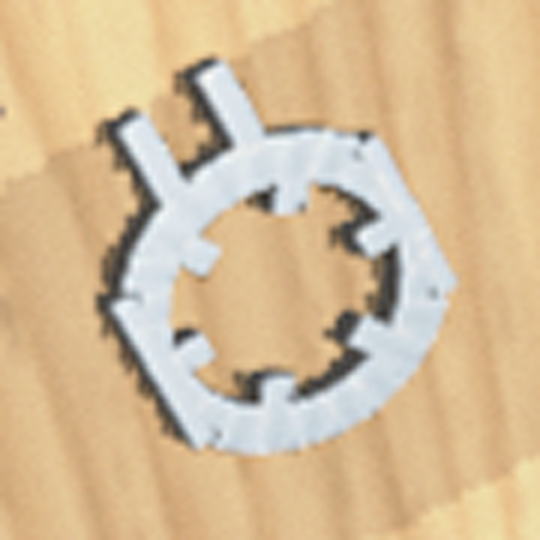

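```bash
python3 - <<'E'
from h import *
c=load("w4")
for u,v in [(415,232),(443,232),(415,248),(443,248),(430,250),(440,262)]: print(u,v,pt(c,u,v,z=.0).round(3),pt(c,u,v,z=.035).round(3))
for u,v in [(483,262),(500,250),(540,230),(480,280)]: print(u,v,pt(c,u,v,z=.03).round(3))
E
```

```text
415 232 [0.599 0.019 0.   ] [0.581 0.01  0.035]
443 232 [0.61  0.048 0.   ] [0.591 0.036 0.035]
415 248 [0.618 0.014 0.   ] [0.598 0.006 0.035]
443 248 [0.629 0.044 0.   ] [0.608 0.032 0.035]
430 250 [0.626 0.03  0.   ] [0.606 0.02  0.035]
440 262 [0.645 0.037 0.   ] [0.622 0.026 0.035]
483 262 [0.641 0.069 0.03 ]
500 250 [0.633 0.088 0.03 ]
540 230 [0.625 0.129 0.03 ]
480 280 [0.661 0.063 0.03 ]
```

Emit:
servo_tool:
  grip: [-0.5, -0.5, -0.5, -0.5, -0.5, -0.5, -0.5, -0.5, -0.5, -0.5]
  translation:
    - [-0.007, 0.033, 0]
    - [-0.014, 0.066, 0]
    - [-0.021, 0.099, 0]
    - [-0.028, 0.132, 0]
    - [-0.035, 0.165, 0.01]
    - [-0.04, 0.188, 0.035]
    - [-0.0417, 0.1944, 0.065]
    - [-0.0417, 0.1944, 0.08]
    - [-0.0417, 0.1944, 0.08]
    - [-0.0417, 0.1944, 0.08]
  turn: [-0.06, -0.12, -0.18, -0.24, -0.3, -0.372, -0.372, -0.372, -0.372, -0.372]

```text
time_s: 8.47
tcp_pos: [0.554, 0.0915, 0.0629]
eef_rot: [-179.9, -0.3, -164.3]
contact_force: [-0.2, -0.6, 0.4]
gripper_width: 0.0657
```

```bash
python3 - <<'E'
from h import *
c=snap("wrist","w8");print(c['tcp'],c['rot'])
h=cv2.cvtColor(c['p'],cv2.COLOR_BGR2HSV);m=(h[...,1]<50)&(h[...,2]>60)
u,v=proj(c,[[.556,.092,.006]])[0].astype(int)
print(u,v,fit(c,'sep',m,(u-75,v-75,u+75,min(v+75,300)),.556,.0922,195.7))
E
```

```text
[0.55499879 0.09172848 0.06435654] [-1.79957065e+02 -1.03229413e-01 -1.64304017e+02]
279 234 (array([555.8927955 ,  91.86627583, 195.9785419 ]), np.float64(0.04113297155296203))
```

View pics/w8.png

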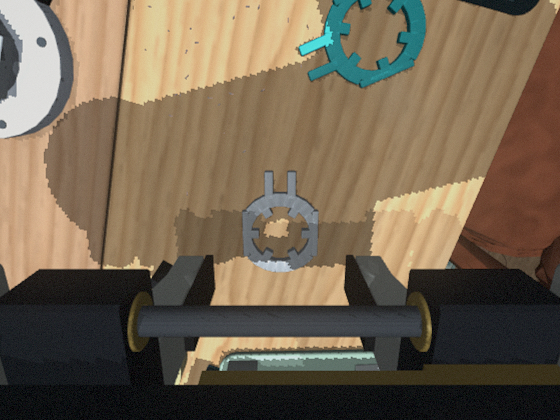

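Emit:
servo_tool:
  grip: [-0.5, -0.5, -0.5, -0.5, -0.5]
  translation:
    - [0, 0, 0.025]
    - [0, 0, 0.045]
    - [0, 0, 0.057]
    - [0, 0, 0.0622]
    - [0, 0, 0.0622]
  turn: [0, 0, 0, 0, 0]

```text
time_s: 8.93
tcp_pos: [0.5553, 0.0917, 0.0026]
eef_rot: [-180.0, -0.0, -164.3]
contact_force: [-0.3, -0.1, 0.4]
gripper_width: 0.0655
```

Emit:
servo_tool:
  grip: [1, 1, 1, 1, 1, 1, 1]
  translation:
    - [0, 0, 0]
    - [0, 0, 0]
    - [0, 0, 0]
    - [0, 0, 0]
    - [0, 0, 0]
    - [0, 0, 0]
    - [0, 0, 0]
  turn: [0, 0, 0, 0, 0, 0, 0]
  newtons: 15

```text
time_s: 9.52
tcp_pos: [0.556, 0.0924, 0.0037]
eef_rot: [180.0, 0.1, -164.3]
contact_force: [-0.9, 0.9, 7.1]
gripper_width: 0.0495
```

Emit:
servo_tool:
  grip: [1, 1, 1, 1, 1, 1, 1, 1, 1, 1]
  translation:
    - [0, 0, -0.02]
    - [0, 0, -0.05]
    - [0.01, -0.016, -0.085]
    - [0.03, -0.045, -0.1]
    - [0.05, -0.075, -0.1]
    - [0.07, -0.105, -0.1]
    - [0.09, -0.135, -0.1]
    - [0.105, -0.16, -0.1]
    - [0.1097, -0.1669, -0.085]
    - [0.1097, -0.1669, -0.07]
  turn: [0, 0, 0, 0.1, 0.2, 0.3, 0.372, 0.372, 0.372, 0.372]

```text
time_s: 10.35
tcp_pos: [0.4943, -0.1002, 0.0732]
eef_rot: [180.0, 0.1, 174.2]
contact_force: [-0.2, 0.1, -1.6]
gripper_width: 0.0494
```

Emit:
servo_tool:
  grip: [1, 1, 1, 1]
  translation:
    - [0, 0, 0]
    - [0, 0, 0]
    - [0, 0, 0]
    - [0, 0, 0]
  turn: [0, 0, 0, 0]

```text
time_s: 10.68
tcp_pos: [0.4956, -0.0977, 0.0734]
eef_rot: [180.0, 0.1, 174.4]
contact_force: [-0.5, 0.6, -0.4]
gripper_width: 0.0494
```

```bash
python3 - <<'E'
from h import *
c=snap("wrist","w9")
print(c['tcp'],c['rot'])
crop(c,190,140,370,310,4,"w9c")
E
```

```text
[ 0.4955246  -0.09768807  0.07335087] [1.79984884e+02 7.25784385e-02 1.74426134e+02]
```

View pics/w9c.png

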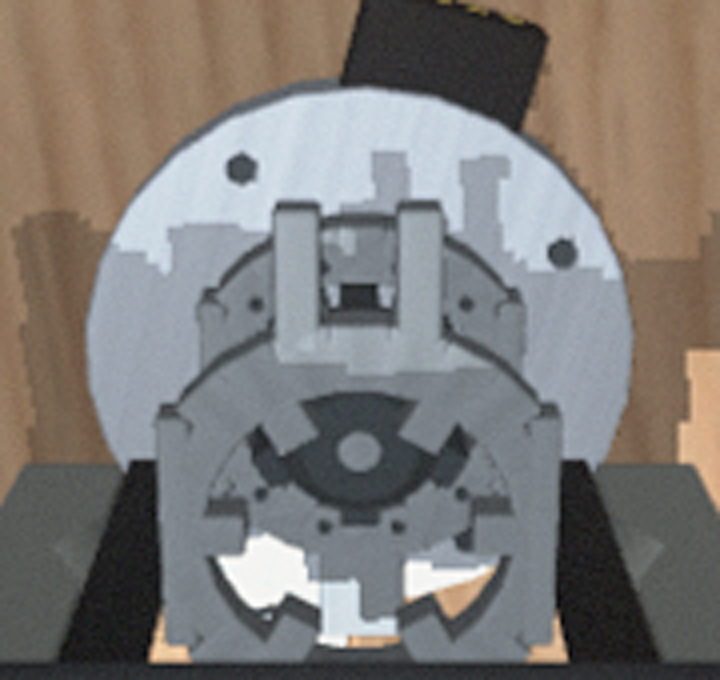

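```bash
python3 - <<'E'
from h import *
c=load("w9")
P=cloud(c);z=c['tcp'][2]+.004
sub=P[140:310,190:370]
# depth of plate top near front web e.g. crop (360,360)
for x,y in [(300,365),(360,362),(420,365),(200,440),(520,440),(185,560),(540,560),(295,260),(420,260)]: print((x,y),sub[y//4,x//4].round(4))
print('z assumed',z)
p=lambda x,y,z:pt(c,190+x/4-.5,140+y/4-.5,z=z)
th=np.radians(c['rot'][2]);X=np.array([np.cos(th),np.sin(th)]);Y=np.array([X[1],-X[0]])
for dz in (.003,.0045,.006):
    z=c['tcp'][2]+dz
    l=p(247,536,z);r=p(474,536,z);ce=(l+r)/2;n=p(359,452,.049)
    d=(n-ce)[:2];e=(ce-c['tcp'])[:2];f=(n-c['tcp'])[:2];print(dz,np.linalg.norm(l-r),ce,n,'move',d@X,d@Y,'ce-tcp',e@X,e@Y,'nose-tcp',f@X,f@Y)
E
```

```text
(300, 365) [ 0.4714 -0.1026  0.0767]
(360, 362) [ 0.4716 -0.0954  0.0766]
(420, 365) [ 0.4731 -0.0884  0.076 ]
(200, 440) [ 0.4795 -0.1156  0.0779]
(520, 440) [ 0.4838 -0.0771  0.0768]
(185, 560) [ 0.4961 -0.12    0.0768]
(540, 560) [ 0.5001 -0.0757  0.0774]
(295, 260) [ 0.4584 -0.1021  0.0764]
(420, 260) [ 0.4598 -0.0873  0.0769]
z assumed 0.07735087270835389
0.003 0.02834194186168817 [ 0.49486234 -0.09790603  0.07635087] [ 0.49608918 -0.09823247  0.049     ] move -0.0012527446345250693 -0.00020573478169364808 ce-tcp 0.0006379570960003768 -0.0002812503831734171 nose-tcp -0.0006147875385246925 -0.00048698516486706515
0.0045 0.028069354978919245 [ 0.4940571  -0.09782769  0.07785087] [ 0.49608918 -0.09823247  0.049     ] move -0.0020617847751291385 -0.00020549194268064394 ce-tcp 0.0014469972366044457 -0.00028149322218642124 nose-tcp -0.0006147875385246925 -0.00048698516486706515
0.006 0.027796768096150306 [ 0.49325187 -0.09774935  0.07935087] [ 0.49608918 -0.09823247  0.049     ] move -0.0028708249157332073 -0.00020524910366763975 ce-tcp 0.0022560373772085147 -0.00028173606119942534 nose-tcp -0.0006147875385246925 -0.00048698516486706515
```

Emit:
servo_tool:
  grip: [1, 1, 1, 1, 1, 1]
  translation:
    - [-0.0013, -0.0002, 0.008]
    - [-0.0013, -0.0002, 0.016]
    - [-0.0013, -0.0002, 0.022]
    - [-0.0013, -0.0002, 0.027]
    - [-0.0013, -0.0002, 0.029]
    - [-0.0013, -0.0002, 0.029]
  turn: [0, 0, 0, 0, 0, 0]

```text
time_s: 11.23
tcp_pos: [0.4956, -0.0986, 0.0427]
eef_rot: [-180.0, -0.1, 174.4]
contact_force: [0.6, 0.0, -0.0]
gripper_width: 0.0493
```

```bash
python3 - <<'E'
from h import *
c=snap("wrist","w10")
print(c['tcp'],c['rot'])
crop(c,190,140,370,310,4,"w10c")
E
```

```text
[ 0.49581288 -0.09860403  0.04313198] [-1.79981288e+02 -5.49163725e-02  1.74377532e+02]
```

View pics/w10c.png

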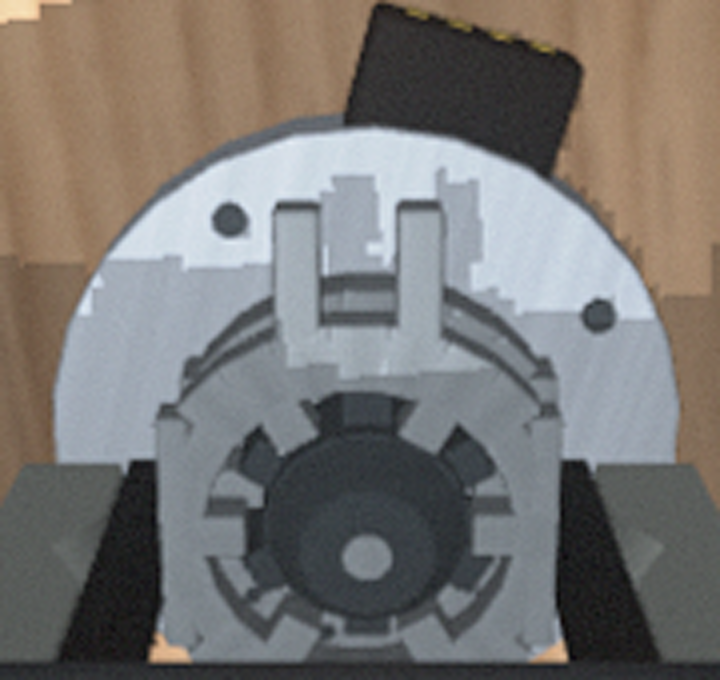

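```bash
python3 - <<'E'
from h import *
c=load("w10")
p=lambda x,y,z:pt(c,190+x/4-.5,140+y/4-.5,z=z)
th=np.radians(c['rot'][2]);X=np.array([np.cos(th),np.sin(th)]);Y=np.array([X[1],-X[0]])
z=c['tcp'][2]+.0034
l=p(247,536,z);r=p(474,536,z);ce=(l+r)/2;n=p(367,557,.049)
d=(n-ce)[:2];e=(ce-c['tcp'])[:2];f=(n-c['tcp'])[:2];print(ce,n,'move',d@X,d@Y,'ce-tcp',e@X,e@Y)
k=p(367.5,516,.042);print('core',k,(k-ce)[:2]@X,(k-ce)[:2]@Y)
from plant import r;print(r.get_state()['tcp_pos'],r.get_state()['contact_force'])
E
```

```text
[ 0.4943872  -0.09875451  0.04653198] [ 0.49601443 -0.09811055  0.049     ] move -0.001556311763952493 0.0008002780861753578 ce-tcp 0.0014040752020068135 -0.0002894343894004474
core [ 0.49406615 -0.09782773  0.042     ] 0.0004103059585165275 0.0008908655031893977
[ 0.49581288 -0.09860403  0.04313198] [ 0.48155482 -0.07864317  0.07029201]
```

Emit:
servo_tool:
  grip: [1, 1, 1, 1, 1, 1]
  translation:
    - [-0.0004, 0.0004, 0]
    - [-0.0007, 0.0008, 0]
    - [-0.0007, 0.0008, 0.002]
    - [-0.0007, 0.0008, 0.004]
    - [-0.0007, 0.0008, 0.005]
    - [-0.0007, 0.0008, 0.005]
  turn: [0, 0, 0, 0, 0, 0]

```text
time_s: 11.78
tcp_pos: [0.4966, -0.0978, 0.0383]
eef_rot: [-180.0, -0.0, 174.4]
contact_force: [0.7, 0.1, -0.8]
gripper_width: 0.0497
```

```bash
python3 - <<'E'
from h import *
c=snap("wrist","w11")
print(c['tcp'],c['rot'])
crop(c,190,140,370,310,4,"w11c")
from plant import r;print(r.get_state()['tcp_pos'],r.get_state()['contact_force'])
E
```

```text
[ 0.49673808 -0.09782363  0.03844059] [-1.79997091e+02 -1.17907779e-02  1.74372548e+02]
[ 0.49673808 -0.09782363  0.03844059] [-0.62172257 -1.4365276  -0.69122328]
```

View pics/w11c.png

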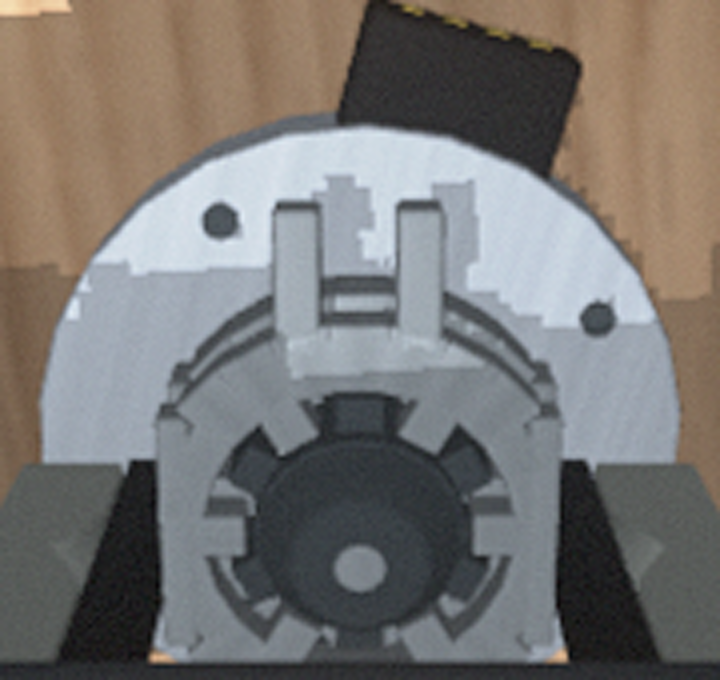

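Emit:
servo_tool:
  grip: [1, 1, 1, 1, 1, 1]
  translation:
    - [0, 0, 0.0015]
    - [0, 0, 0.003]
    - [0, 0, 0.004]
    - [0, 0, 0.0043]
    - [0, 0, 0.0043]
    - [0, 0, 0.0043]
  turn: [0, 0, 0, 0, 0, 0]

```text
time_s: 12.33
tcp_pos: [0.4969, -0.0978, 0.0347]
eef_rot: [-180.0, 0.0, 174.4]
contact_force: [-2.5, 0.0, 6.8]
gripper_width: 0.0492
```

Emit:
servo_tool:
  grip: [1, 1]
  translation:
    - [0, 0, -0.0008]
    - [0, 0, -0.0008]
  turn: [0, 0]

```text
time_s: 12.5
tcp_pos: [0.4969, -0.0978, 0.0351]
eef_rot: [180.0, 0.0, 174.4]
contact_force: [-0.9, -0.2, -0.6]
gripper_width: 0.0496
```

```bash
python3 - <<'E'
from h import *
c=snap("wrist","w12")
print(c['tcp'],c['rot'])
crop(c,190,140,370,310,4,"w12c")
from plant import r;print(r.get_state()['tcp_pos'],r.get_state()['contact_force'])
P=cloud(c)[140:310,190:370]
for x,y in [(300,365),(360,362),(420,365),(200,440),(520,440),(185,560),(540,560),(295,260),(420,260)]: print((x,y),P[y//4,x//4].round(4))
E
```

```text
[ 0.49687832 -0.09781397  0.03505604] [1.79997053e+02 8.50041813e-03 1.74371982e+02]
[ 0.49687832 -0.09781397  0.03505604] [ 0.69948786 -0.37542589 -0.66346342]
(300, 365) [ 0.4728 -0.1027  0.0384]
(360, 362) [ 0.4732 -0.0955  0.0378]
(420, 365) [ 0.4742 -0.0884  0.0383]
(200, 440) [ 0.4814 -0.1159  0.0384]
(520, 440) [ 0.4855 -0.0771  0.0379]
(185, 560) [ 0.4975 -0.1201  0.0385]
(540, 560) [ 0.502  -0.0757  0.0383]
(295, 260) [ 0.4602 -0.1023  0.0371]
(420, 260) [ 0.4611 -0.0873  0.0387]
```

View pics/w12c.png

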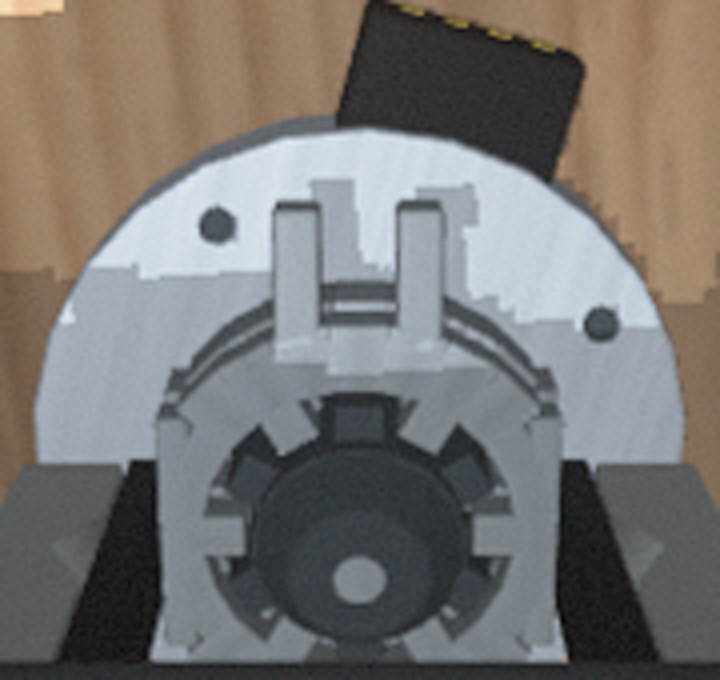

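Emit:
servo_tool:
  grip: [0.3, 0, -0.3, -0.6, -1, -1]
  translation:
    - [0, 0, 0]
    - [0, 0, 0]
    - [0, 0, 0]
    - [0, 0, 0]
    - [0, 0, 0]
    - [0, 0, 0]
  turn: [0, 0, 0, 0, 0, 0]

```text
time_s: 13.05
tcp_pos: [0.4969, -0.0978, 0.0351]
eef_rot: [180.0, 0.0, 174.4]
contact_force: [0.5, 0.6, -0.0]
gripper_width: 0.0704
```

Emit:
servo_tool:
  grip: [-1, -1, -1, -1, -1, -1]
  translation:
    - [0, 0, -0.02]
    - [0, 0, -0.05]
    - [0, 0, -0.085]
    - [0, 0, -0.12]
    - [0, 0, -0.12]
    - [0, 0, -0.12]
  turn: [0, 0, 0, 0, 0, 0]

```text
time_s: 13.55
tcp_pos: [0.4982, -0.0976, 0.1574]
eef_rot: [179.9, 0.3, 174.4]
contact_force: [0.1, -0.2, -2.3]
gripper_width: 0.0876
```

```bash
python3 - <<'E'
from h import *
c=snap("wrist","w13")
print(c['tcp'],c['rot'])
crop(c,190,120,370,290,4,"w13c")
P=cloud(c); ce=np.array([.4958,-.0983]);q=P.reshape(-1,3);rr=np.hypot(*(q[:,:2]-ce).T)
m=(rr>.0205)&(rr<.0245)&(c['d'].ravel()>0)
a=np.degrees(np.arctan2(q[m,1]-ce[1],q[m,0]-ce[0]))
for k in range(-180,180,45):
    s=(a>=k)&(a<k+45)&(q[m][:,2]<.1)
    if s.sum()>5: print(k,np.median(q[m][s,2]),s.sum())
m=(rr>.034)&(rr<.044); print('flange',np.median(q[m&(q[:,2]<.02)&(q[:,2]>.008)][:,2]))
m=(rr>.003)&(rr<.006); print('nose',np.median(q[(rr<.007)&(q[:,2]<.1)][:,2]))
s=snap("side","s13");crop(s,240,190,360,270,6,"s13c")
s=snap("scene","sc13");crop(s,215,190,325,260,6,"sc13c")
E
```

```text
[ 0.49697976 -0.09767798  0.15570781] [1.79953729e+02 9.70846817e-02 1.74362016e+02]
-180 0.037906015382118595 103
-135 0.03808429070131289 95
-90 0.03795645427546807 98
-45 0.038056570111754895 92
0 0.0379824249696307 90
45 0.03810792628603838 93
90 0.038195078394498774 102
135 0.037903702353193514 105
flange 0.015094874923116852
nose 0.05019943251176666
```

View pics/w13c.png

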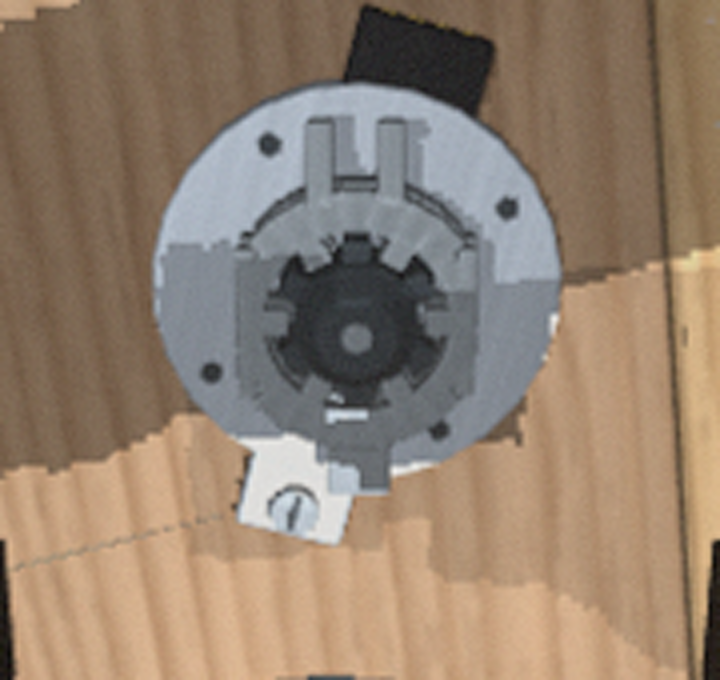

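View pics/s13c.png

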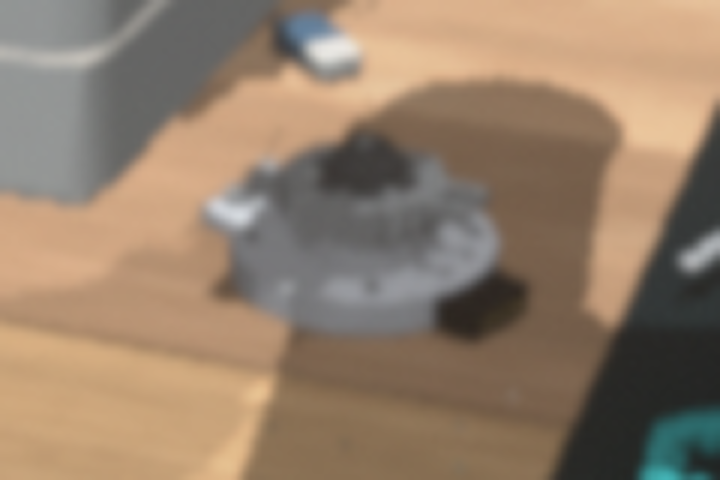

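View pics/sc13c.png

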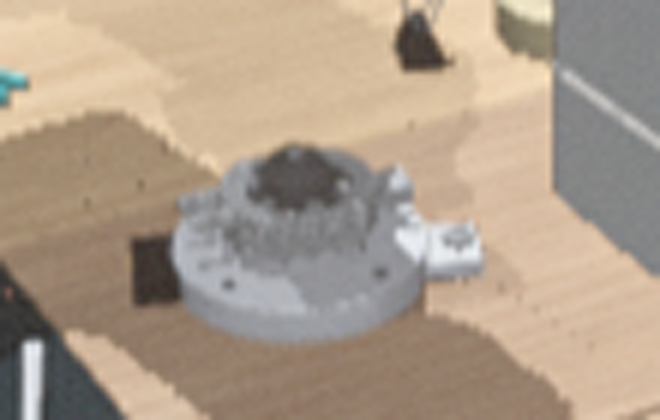

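```bash
python3 -c "
from plant import r,order
print(r.get_state()['time_s'],r.get_state()['contact_force']);print(order.close_job())"
```

```text
13.7 [ 0.50245965 -0.29708624  0.27521178]
the job is handed in; nothing more can be done
None
```

I rebuilt the clutch and handed the job in at 13.7 s. The hand-in reports no verdict, so what follows is from my own checks. Both plates went down with their teeth already lined up with the hub's gaps, so no search turning was needed.

- **Disc:** it is on the hub with its tab on the screw-ear side, about 14° off the ear direction. After release its top read 32.0 mm, or about 31 mm once corrected. The correction is for the flange, which reads 1.1 mm too high in the depth images. That puts the disc fully home and flat.
- **Separator:** the grey forked plate lies on the disc with its tab over the cable socket. Its top read 37.9–38.2 mm all round, or about 37 mm corrected, so it is also home and flat.
- **Force:** the only noticeable contact was about 7 N upward on the tool as the separator touched down. I backed off 0.8 mm before letting go.
- **Bystanders:** I did not touch the tape roll, eraser, clip, screwdriver or the turquoise look-alikes. I did not re-measure their positions at the end; the final views show the eraser and clip without visible displacement.
- **Disagreement:** the wrist-camera estimates of the separator's centring along the tab direction differed by about 2 mm, depending on which hub feature I used. It went down between the teeth and lies flat all round, so I took that as settling the question; I did not re-measure the centring after release.

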